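Line up the material samples under the display shelf

ROBOT

A 6-joint arm with a two-finger parallel gripper is mounted at the origin on the work surface. World frame = base frame: x ahead of the robot, y to its left, z up, the work surface at z = 0. Lengths are in m, angles in rad, forces in N, time in s.
With the tool pointing down it reaches from about 0.2 to 0.875 m from the base axis. Payload 3.4 kg.
Tool frame: the origin (TCP) lies midway between the tips of the shut fingers; the grasp point (between the pads) lies 19 mm behind it; z points along the fingers, y is the line along which they close (so a half turn about z gives the same grasp; the last joint's range is limited). The gripper opens to 94 mm and grips with 3 to 60 N. Pads are 16 mm wide; open, the fingers measure 119 mm over their backs; the gripper's body (75 mm by 177 mm) begins 78 mm behind the grasp point.
Start: joints at [0.995, 0.276, 1.505, -0, 1.361, -0.121], TCP at [0.253, 0.517, 0.205] pointing down, gripper open.
Joint ranges: [-2.89, 2.89], [-0.75, 2.08], [0.22, 2.7], [-1.18, 4.32], [0.11, 2.71], [-2.7, 2.7]. Speed limits (rad/s): [2.57, 2.57, 3.14, 3.14, 3.14, 3.14].

INTERFACE

Orientations are given as a rotation vector (axis times angle).
In Python, from bench import arm gives the robot as it stands.
- The arm moves only by the shell command python3 -m pendant 'ROWS' [FORCE]. ROWS is JSON, a list of rows, each an object of numbers: "dx", "dy", "dz": the shift along the tool's x, y, z in mm; "ax", "ay", "az": the turn, a rotation vector about the tool's x, y, z in rad; "claw": the finger opening in mm, from 0 to 94. A call has 1 to 12 rows; each row is the pose to reach, as a shift and turn from the pose commanded when the call began, along the tool's axes at that moment; what a row does not reach only later rows make up. A row lasts 1/10 s, in which the tool goes at most 50 mm and 8.59 degrees, less where a joint would pass 70% of its speed; a pose out of reach is approached as far as the arm can. A call with a gripper value outside its range is refused whole. The fingers move at their own pace and stop on an object; FORCE is the grip in N (left out, the last holds). Time passes only in rows, so rows that repeat a pose let the fingers close. It gives the time, the measured TCP pose, the force, the opening and the grip force at its end, in the units of the state.
- arm.state(): the state, without advancing time (a new reading comes with each control period).
- arm.grab_frame(name): name is "scene" or "top" or "wrist"; returns (picture, depth): 384x512x3 uint8, red, green, blue; 384x512 float32, m along the optical axis (not along the pixel's ray), 0 where there is no reading.
- arm.camera_info(name): a dict with "K" (3x3 intrinsics, pixels), "eye" and "attitude" of the camera in the world; the wrist camera has in their place "hand_eye" (4x4, takes a point from camera to tool coordinates, whose origin is the TCP and whose axes are the flange's). Camera axes: x right, y up, looking along -z (the intrinsics and any distortion apply to the point x, -y, -z); pixel columns grow to the right and rows downward; lengths in m; the calibration is good to about 2 mm. The wrist camera is an equidistant fisheye: a pixel r from the principal point sees the ray r / f radians off the axis. A picture is of the moment at which its call begins: read the wrist's pose just before it. camera_info takes no time and is no camera call.
- arm.job_done(): hands the job in; it is judged then, once.
The state is a dict: "clock": time; "joint_pos": joint angles; "joint_vel": joint speeds; "tau": joint torques, N m; "tcp_pos": TCP position; "tool_rot": TCP orientation; "contact_force": force on the tool from outside, world axes, zero at the start; "wrist_torque": the same for the moment, N m; "opening": finger opening in m; "finger_force": force on a finger pad.
Only numpy, scipy, OpenCV 4.12 (cv2) and the standard library are available. Lean on these libraries where they do the work, as an engineer would, in place of code of your own. Each camera call takes 0.05 s, during which the arm holds its last target. There are 200 camera calls.

TASK

Tidy the sample display: put the loose round wooden column into the open bin that holds the round rods (not the one with the flat tiles), and slide the three rectangular sample blocks, flat on the table and without lifting them, in under the white shelf into an even row. Each block must end centred on one of the three white lines, square, with its short end against the wooden back stop; any block may take any line. Leave the other things where they are.

Things in the scene. Friction and masses are not known exactly. Their poses are not given: they have to be found in the camera images.
- stand: fixed white display stand; origin on the table at the centre of the middle place, x from the open front to the back stop, y along the row. Two end posts at y = -205 and +205 mm, 15 mm thick, x = -35 to +58 mm. Three white centre lines, 4 mm wide, on a thin dark grey mat flush with the table, along x from -125 to +45 mm at y = -100, 0, +100 mm, and up the stop
- stop_face (a point): wooden back stop: this point is on the table at the middle of its front face (stand x = +45 mm); 12 mm thick, 25 mm high, 400 mm long in y
- shelf_edge (a point): white shelf board over the row: this point is the middle of its lower front edge, 160 mm above the table at stand x = -55 mm. Board 70 mm deep (to x = +15), 440 mm wide, 18 mm thick, fixed chips on it up to 200 mm. The near end of a block in place lies 10 mm inside this edge, so an upright gripper cannot follow it there; a tilted one can
- place_left (a point): the left (y = +100 mm of the stand) place of the row: point on the table (z = 0) where the centre of a block's underside belongs, so that the block's far end touches the back stop's face 45 mm further along +x. Axes are the stand's; the block's length lies along x
- place_mid (a point): the middle (y = 0) place of the row: point on the table (z = 0) where the centre of a block's underside belongs, so that the block's far end touches the back stop's face 45 mm further along +x. Axes are the stand's; the block's length lies along x
- place_right (a point): the right (y = -100 mm) place of the row: point on the table (z = 0) where the centre of a block's underside belongs, so that the block's far end touches the back stop's face 45 mm further along +x. Axes are the stand's; the block's length lies along x
- block_a: a rectangular material sample block, 90 x 45 x 40 mm (x, y, z), brown wood, 0.16 kg, lying flat; origin at the centre of its underside, x along its length. The three blocks are alike in size; any block may take any place
- block_b: a rectangular material sample block, 90 x 45 x 40 mm (x, y, z), marble, 0.42 kg, lying flat; origin at the centre of its underside, x along its length. The three blocks are alike in size; any block may take any place
- block_c: a rectangular material sample block, 90 x 45 x 40 mm (x, y, z), concrete, 0.36 kg, lying flat; origin at the centre of its underside, x along its length. The three blocks are alike in size; any block may take any place
- column: the round sample: plain light wood cylinder, 48 mm diameter, 80 mm high, standing upright at the start among the blocks, 0.2 kg; origin at the centre of its underside, z along its axis
- column_center (a point): the middle of the round column, 40 mm above its underside on its axis
- round_bin: fixed open plywood bin, 170 x 160 mm outside (x, y), 60 mm high, walls and floor 5 mm, with two fixed round rods (22 mm diameter) lying along x at its -y side up to z = 27 mm, y = -66 to -18 mm; origin at the centre of its underside
- round_bin_in (a point): middle of the free part of the round bin's inner floor (5 mm above the table); clear floor 160 mm in x and 80 mm or more in y around it
- flat_bin: the other fixed open plywood bin, same size, 170 x 160 x 60 mm, holding a stack of flat tiles; origin at the centre of its underside; nothing goes in here
- tape: bystander: roll of paper tape lying flat, 68 mm across, 24 mm high; origin at the centre of its underside
- brush: bystander: brush lying on the table, 170 mm long along its x; origin underneath its middle
- jar: bystander: glass jar, 56 mm diameter, 85 mm high; origin at the centre of its underside
- mug: bystander: white mug, 72 mm diameter, 85 mm high, handle towards its +y; origin at the centre of its underside
Not all that is in view belongs to the job. Leave any purple or turquoise look-alike of the block_c alone.

How it is judged:
At the end, for the whole second after the job is handed in: Each place holds one block: within 8 mm along the row, 6 mm along the stand's x (end against the stop), square within 5 degrees, flat, at rest. The column's middle is between the round bin's walls (80 mm in x, 75 mm in y), under 75 mm above its underside, at rest (((x of block_a in the frame of place_left between -0.006 and 0.006 m and y of block_a in the frame of place_left between -0.008 and 0.008 m and angle between the x axis of block_a and the x axis of place_left, either way round below 0.09 rad) or (x of block_b in the frame of place_left between -0.006 and 0.006 m and y of block_b in the frame of place_left between -0.008 and 0.008 m and angle between the x axis of block_b and the x axis of place_left, either way round below 0.09 rad) or (x of block_c in the frame of place_left between -0.006 and 0.006 m and y of block_c in the frame of place_left between -0.008 and 0.008 m and angle between the x axis of block_c and the x axis of place_left, either way round below 0.09 rad)) and ((x of block_a in the frame of place_mid between -0.006 and 0.006 m and y of block_a in the frame of place_mid between -0.008 and 0.008 m and angle between the x axis of block_a and the x axis of place_mid, either way round below 0.09 rad) or (x of block_b in the frame of place_mid between -0.006 and 0.006 m and y of block_b in the frame of place_mid between -0.008 and 0.008 m and angle between the x axis of block_b and the x axis of place_mid, either way round below 0.09 rad) or (x of block_c in the frame of place_mid between -0.006 and 0.006 m and y of block_c in the frame of place_mid between -0.008 and 0.008 m and angle between the x axis of block_c and the x axis of place_mid, either way round below 0.09 rad)) and ((x of block_a in the frame of place_right between -0.006 and 0.006 m and y of block_a in the frame of place_right between -0.008 and 0.008 m and angle between the x axis of block_a and the x axis of place_right, either way round below 0.09 rad) or (x of block_b in the frame of place_right between -0.006 and 0.006 m and y of block_b in the frame of place_right between -0.008 and 0.008 m and angle between the x axis of block_b and the x axis of place_right, either way round below 0.09 rad) or (x of block_c in the frame of place_right between -0.006 and 0.006 m and y of block_c in the frame of place_right between -0.008 and 0.008 m and angle between the x axis of block_c and the x axis of place_right, either way round below 0.09 rad)) and angle between each of block_a, block_b, block_c's own z axis and vertical below 0.08 rad and linear speed of each of block_a, block_b, block_c, column below 0.02 m/s and x of column_center in the frame of round_bin between -0.08 and 0.08 m and y of column_center in the frame of round_bin between -0.075 and 0.075 m and z of column_center in the frame of round_bin below 0.075 m); the robot touches nothing.
It fails at once if a block is lifted more than 20 mm off the table or tipped more than 20 degrees (height (world z) of any of block_a, block_b, block_c above 0.02 m or angle between any of block_a, block_b, block_c's own z axis and vertical above 0.35 rad).
It fails at once if a bystander is moved more than 30 mm (distance of any of tape, brush, jar, mug from where it was at the start of the episode above 0.03 m).
It also fails if it takes over 72 s, if anything falls off the work surface, if the arm or the gripper's body presses on something with over 40 N, if the wrist force passes 120 N, or if a joint passes its speed limit or range.

## Working session

There is one attempt and no reset: what is moved stays moved. The work goes in short steps, Python scripts to look and compute and a shell command to move; the robot and the scene stay as the last step left them, time stands still between calls to the robot, and variables do not carry over. Pictures are saved under pics/ and viewed, at most 10 in all, crops included, and the job is handed in when it is done.

```bash
ls; mkdir -p pics; python3 - <<'E'
from bench import arm
import cv2,numpy as np
print(arm.state())
for n in("scene","top"):
    p,d=arm.grab_frame(n); np.savez(f"pics/{n}0.npz",p=p,d=d); cv2.imwrite(f"pics/{n}0.png",p[:,:,::-1])
    print(n,arm.camera_info(n))
print(arm.camera_info("wrist"))
E
```

```text
pics
{'clock': 0.0, 'joint_pos': array([ 9.95007568e-01,  2.76599041e-01,  1.50610545e+00, -4.30236222e-05,
        1.36067779e+00, -1.20980717e-01]), 'joint_vel': array([-0.0004938 , -0.00295441,  0.00143133,  0.00049795, -0.00162013,
       -0.00046244]), 'tau': array([-7.08400094e-04, -4.04595459e+01, -2.37228012e+01,  6.98850816e-02,
        3.46891594e-02, -1.11988256e-04]), 'tcp_pos': array([0.25229749, 0.51607563, 0.20461346]), 'tool_rot': array([-7.08126499e-01, -3.06015756e+00,  2.66433928e-03]), 'contact_force': array([ 0.64884275,  0.01572966, -0.10485675]), 'wrist_torque': array([-0.02699367,  0.03780726, -0.02316191]), 'finger_force': 0.0, 'opening': 0.0936385699380908}
scene {'K': array([[437.14986426,   0.        , 257.87130694],
       [  0.        , 437.14986426, 190.64571337],
       [  0.        ,   0.        ,   1.        ]]), 'eye': array([1.44861046, 0.1072604 , 0.91755488]), 'attitude': array([0.67077138, 0.74586748, 1.56022095])}
top {'K': array([[468.93908679,   0.        , 253.51842932],
       [  0.        , 468.93908679, 191.40418876],
       [  0.        ,   0.        ,   1.        ]]), 'eye': array([0.27649404, 0.00967432, 1.40327085]), 'attitude': array([ 0.0990169 , -0.12699636, -1.57596237])}
{'K': array([[297.31863964,   0.        , 263.71066521],
       [  0.        , 297.31863964, 194.82519449],
       [  0.        ,   0.        ,   1.        ]]), 'hand_eye': array([[ 8.61722828e-05,  9.73485332e-01,  2.28749427e-01,
         6.52780171e-02],
       [ 9.99999987e-01, -5.21140171e-05, -1.54929570e-04,
         1.09872107e-04],
       [-1.38900612e-04,  2.28749437e-01, -9.73485324e-01,
        -1.78959677e-01],
       [ 0.00000000e+00,  0.00000000e+00,  0.00000000e+00,
         1.00000000e+00]])}
```

```bash
python3 -c "
import cv2
for n in('scene','top'):
    i=cv2.imread(f'pics/{n}0.png'); cv2.imwrite(f'pics/{n}0b.png',cv2.resize(i,(800,600),interpolation=cv2.INTER_CUBIC))"
```

```text
(no output)
```

View pics/top0b.png

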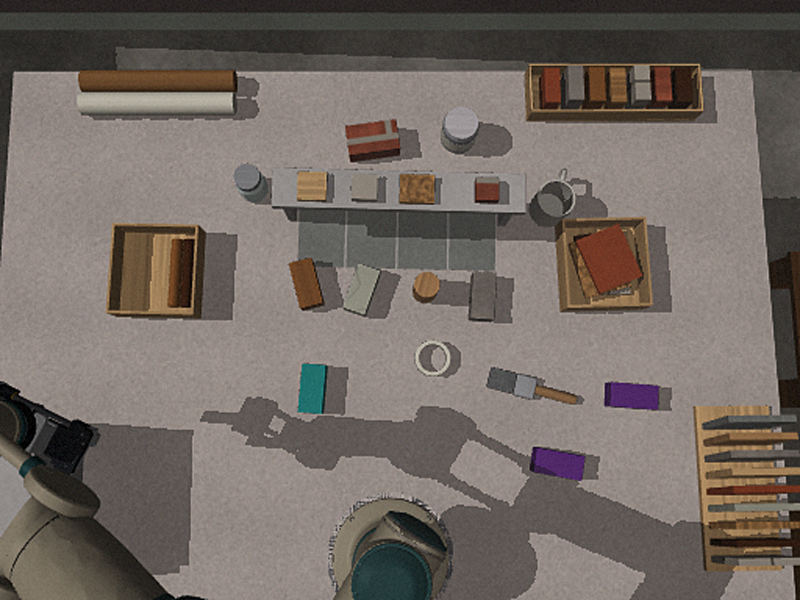

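View pics/scene0b.png

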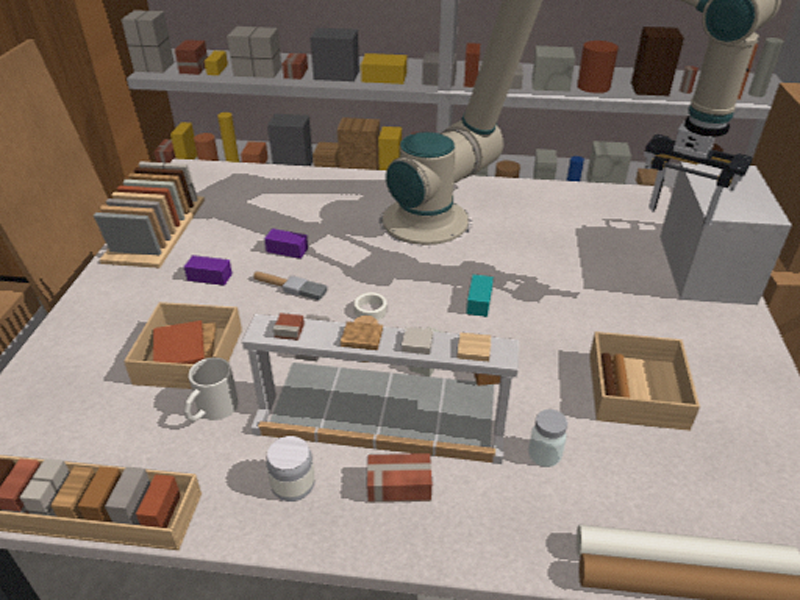

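The top view shows (800x600 pixels) wood block (307,283), marble block (361,289), concrete block (482,296), column (426,286), round-rod bin (155,270), tile bin (605,265), and stand lines at about x=347, 398 and 448. Look-alikes are turquoise (312,388) and purple (632,396), (558,463). The jar is at (250,182), the mug at (555,198), the tape at (433,357), the brush at (535,385), and the shelf carries chips.

```bash
cat > h.py <<'E'
import numpy as np,cv2
from scipy.spatial.transform import Rotation as R
from bench import arm
def cloud(n,d):
    c=arm.camera_info(n);K=c["K"];v,u=np.mgrid[:384,:512]
    P=np.dstack([(u-K[0,2])/K[0,0]*d,-(v-K[1,2])/K[1,1]*d,-d])
    return P@R.from_rotvec(c["attitude"]).as_matrix().T+c["eye"]
def ray(n,uv,z):
    c=arm.camera_info(n);K=c["K"];uv=np.atleast_2d(np.array(uv,float))
    r=np.c_[(uv[:,0]-K[0,2])/K[0,0],-(uv[:,1]-K[1,2])/K[1,1],-np.ones(len(uv))]@R.from_rotvec(c["attitude"]).as_matrix().T
    return c["eye"]+r*((z-c["eye"][2])/r[:,2])[:,None]
def comps(n,d,z0,z1,amin=60,mask=None):
    P=cloud(n,d);m=(P[...,2]>z0)&(P[...,2]<z1)&(d>0)
    if mask is not None:m&=mask
    k,l,s,_=cv2.connectedComponentsWithStats(m.astype(np.uint8),connectivity=4)
    for i in range(1,k):
        if s[i,4]<amin:continue
        q=P[l==i];(c,w,a)=cv2.minAreaRect((q[:,:2]*1000).astype(np.float32))
        print("px",s[i,:2]+s[i,2:4]//2,"n",s[i,4],"c",np.round(c,1),"wh",np.round(w,1),"ang",round(a,1),"z",round(float(np.median(q[:,2])),4))
E
python3 - <<'E'
from h import *
for n in("top","scene"):
    f=np.load(f"pics/{n}0.npz");p,d=f["p"],f["d"];P=cloud(n,d)
    t=(P[...,2]<.02)&(P[...,2]>-.02)&(P[...,0]>.2)&(P[...,0]<.9)&(abs(P[...,1])<.5);print(n,"table z",np.median(P[t][:,2]),P[t][:,2].std())
    print("40mm");comps(n,d,.032,.048)
    print("80");comps(n,d,.07,.095,30)
    print("bin");comps(n,d,.052,.066)
    print("high");comps(n,d,.1,.35,200)
f=np.load("pics/top0.npz");p=f["p"]
# white lines on mat
g=p[150:178,185:325].astype(int);print(g[14,:,:].sum(1).tolist())
E
```

```text
top table z 0.00031771575611794223 0.0038837132549565025
40mm
px [438  56] n 104 c [ 905.5 -607. ] wh [112.1  52.8] ang 35.2 z 0.042
px [100  51] n 1122 c [912.3 449.8] wh [ 40.5 301.7] ang 0.1 z 0.0414
px [393  57] n 62 c [ 884.3 -438.5] wh [76.5 27.6] ang 22.1 z 0.0408
px [99 65] n 1150 c [869.1 451. ] wh [ 43.1 303.1] ang 0.0 z 0.0412
px [404  68] n 242 c [ 856.1 -479.9] wh [ 39.1 272.8] ang 0.1 z 0.0411
px [238  88] n 550 c [790.5  28.2] wh [ 61.5 100.2] ang 8.6 z 0.0443
px [360 167] n 78 c [ 544.6 -330.5] wh [157.7   3.7] ang 2.1 z 0.0397
px [389 167] n 1412 c [ 543.  -417.8] wh [157.8 140.7] ang 1.2 z 0.0422
px [ 75 172] n 112 c [536.7 512.6] wh [ 10.3 158.1] ang 86.3 z 0.0395
px [196 181] n 464 c [507.1 155.8] wh [90.7 45.2] ang 14.5 z 0.04
px [231 185] n 459 c [495.2  50.5] wh [44.9 90.8] ang 70.2 z 0.0399
px [309 189] n 468 c [ 480.7 -179.3] wh [45.6 90.3] ang 85.4 z 0.0393
px [200 249] n 493 c [309.5 142.6] wh [45.9 89.7] ang 85.4 z 0.04
px [406 253] n 487 c [ 290.5 -455. ] wh [92.5 45.1] ang 85.2 z 0.0394
px [357 297] n 505 c [ 168.1 -309.3] wh [90.5 44.9] ang 79.0 z 0.039
[... 8696 characters left out ...]
[447, 436, 438, 434, 429, 357, 307, 291, 289, 301, 312, 313, 305, 322, 296, 312, 277, 285, 290, 294, 281, 304, 279, 292, 305, 286, 287, 307, 302, 299, 307, 313, 284, 286, 276, 408, 420, 294, 274, 301, 306, 282, 313, 295, 305, 295, 295, 291, 311, 290, 289, 289, 290, 291, 283, 302, 283, 292, 289, 296, 299, 298, 287, 272, 305, 284, 277, 270, 417, 371, 286, 287, 306, 279, 306, 295, 291, 272, 293, 308, 304, 305, 282, 307, 289, 279, 294, 291, 287, 299, 323, 306, 307, 309, 280, 303, 303, 307, 306, 313, 299, 460, 323, 294, 311, 291, 327, 311, 284, 289, 300, 309, 305, 307, 308, 294, 298, 284, 284, 295, 294, 284, 276, 284, 289, 287, 282, 303, 278, 284, 277, 273, 441, 418, 426, 426, 388, 426, 400, 422]
```

```bash
python3 - <<'E'
from h import *
f=np.load("pics/top0.npz");p=f["p"];d=f["d"]
g=p.astype(float).sum(2)
for c0 in(220,253,286):
    pts=[]
    for v in range(142,168):
        s=g[v,c0-6:c0+9]; b=np.median(s); w=np.clip(s-b-40,0,None)
        if w.sum()>30: pts.append([c0-6+(w*np.arange(15)).sum()/w.sum(),v])
    q=ray("top",pts,0.)[:,:2]*1000
    vx,vy,x0,y0=cv2.fitLine(q.astype(np.float32),cv2.DIST_HUBER,0,.01,.01).ravel()
    k=np.sign(vx);print(len(q),"yaw",np.degrees(np.arctan2(vy*k,vx*k)),"mean",x0,y0, "x range",q[:,0].min(),q[:,0].max())
# stop top in scene view
n="scene";f=np.load("pics/scene0.npz");d=f["d"];P=cloud(n,d);m=(P[...,2]>.02)&(P[...,2]<.03)&(abs(P[...,1]+.02)<.21)&(P[...,0]>.66)&(P[...,0]<.76)
q=P[m];c=cv2.minAreaRect((q[:,:2]*1000).astype(np.float32));print("stop",len(q),c)
cv2.imwrite("pics/crop.png",cv2.resize(p[140:215,180:330,::-1],(800,400),interpolation=cv2.INTER_CUBIC))
E
```

```text
26 yaw -1.5383725 mean 597.00995 82.50694 x range 555.2709216865936 633.3262366878487
23 yaw -2.4603803 mean 591.4022 -17.721167 x range 554.6647119971468 632.8141971780145
23 yaw -1.8740386 mean 585.5865 -117.07203 x range 554.0649692592776 632.3164614507468
stop 891 ((696.20458984375, -19.623626708984375), (420.9936828613281, 56.948543548583984), 88.15448760986328)
```

View pics/crop.png

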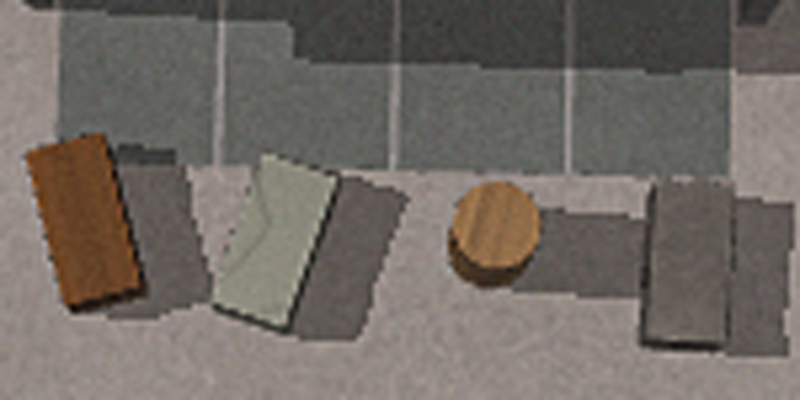

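The crop shows wood (85,222), marble (275,245), column (495,235) and concrete (688,265) at the right sizes (90x45, z 40, and 48 across at z 80). I choose these over the turquoise and purple look-alikes.

The stand origin is about (665.2,-19.8) mm with yaw -1.8°. Line spacing measures 99.9 mm, which agrees with the given 100.

```bash
cat >> h.py <<'E'
def plan(x,y,z,yaw=0,tilt=0,grasp=True):
    """deltas to bring the grasp point (or TCP) to x,y,z mm, fingers closing across yaw deg, leaning back by tilt deg"""
    s=arm.state();R0=R.from_rotvec(s["tool_rot"]);p0=s["tcp_pos"]*1000
    R1=R.from_euler("ZY",[yaw,180-tilt],degrees=True)
    t=np.array([x,y,z])+(R1.apply([0,0,19]) if grasp else 0)
    print("d",np.round(R0.inv().apply(t-p0),1),"a",np.round((R0.inv()*R1).as_rotvec(),3),"tcp",np.round(t,1),"dist",round(np.linalg.norm(t-p0)))
def st():
    s=arm.state();print("t",round(s["clock"],2),"tcp",np.round(s["tcp_pos"]*1000,1),"eul",np.round(R.from_rotvec(s["tool_rot"]).as_euler("ZYX",degrees=True),1),"F",np.round(s["contact_force"],1),"open",round(s["opening"]*1000,1),"grip",round(s["finger_force"],1),"q",np.round(s["joint_pos"],2))
E
python3 -c "
from h import *
st();plan(495,-70,190)"
```

```text
t 0.1 tcp [252.3 516.1 204.7] eul [ 153.9   -0.  -179.9] F [-0.3 -0.6  0.7] open 93.9 grip 0.0 q [ 0.99  0.28  1.51 -0.    1.36 -0.12]
d [-475.5 -419.9   34.3] a [-0.002 -0.001 -0.455] tcp [495. -70. 171.] dist 635
```

```bash
python3 -m pendant '[{"dz":-25},{"dx":-475,"dy":-420,"dz":0,"az":-0.455},{"dx":-475,"dy":-420,"dz":0,"az":-0.455},{"dx":-475,"dy":-420,"dz":34,"az":-0.455},{"dx":-475,"dy":-420,"dz":34,"az":-0.455},{"dx":-475,"dy":-420,"dz":34,"az":-0.455},{"dx":-475,"dy":-420,"dz":34,"az":-0.455},{"dx":-475,"dy":-420,"dz":34,"az":-0.455},{"dx":-475,"dy":-420,"dz":34,"az":-0.455},{"dx":-475,"dy":-420,"dz":34,"az":-0.455},{"dx":-475,"dy":-420,"dz":34,"az":-0.455},{"dx":-475,"dy":-420,"dz":34,"az":-0.455}]' 25; python3 -c "
from h import *
st();plan(495,-70,190)"
```

```text
t 0.1 tcp [252.3 516.1 204.7] eul [ 153.9   -0.  -179.9] F [-0.3 -0.6  0.7] open 93.9 grip 0.0 q [ 0.99  0.28  1.51 -0.    1.36 -0.12]
d [-475.5 -419.9   34.3] a [-0.002 -0.001 -0.455] tcp [495. -70. 171.] dist 635schema error: expected keys dx, dy, dz, ax, ay, az, claw
```

```bash
python3 -m pendant '[{"dx":0,"dy":0,"dz":-25,"ax":0,"ay":0,"az":0,"claw":94},{"dx":-475,"dy":-420,"dz":0,"ax":0,"ay":0,"az":-0.455,"claw":94},{"dx":-475,"dy":-420,"dz":0,"ax":0,"ay":0,"az":-0.455,"claw":94},{"dx":-475,"dy":-420,"dz":34,"ax":0,"ay":0,"az":-0.455,"claw":94},{"dx":-475,"dy":-420,"dz":34,"ax":0,"ay":0,"az":-0.455,"claw":94},{"dx":-475,"dy":-420,"dz":34,"ax":0,"ay":0,"az":-0.455,"claw":94},{"dx":-475,"dy":-420,"dz":34,"ax":0,"ay":0,"az":-0.455,"claw":94},{"dx":-475,"dy":-420,"dz":34,"ax":0,"ay":0,"az":-0.455,"claw":94},{"dx":-475,"dy":-420,"dz":34,"ax":0,"ay":0,"az":-0.455,"claw":94},{"dx":-475,"dy":-420,"dz":34,"ax":0,"ay":0,"az":-0.455,"claw":94},{"dx":-475,"dy":-420,"dz":34,"ax":0,"ay":0,"az":-0.455,"claw":94},{"dx":-475,"dy":-420,"dz":34,"ax":0,"ay":0,"az":-0.455,"claw":94}]' 25; python3 -c "
from h import *
st();plan(495,-70,190);plan(495,-70,50)"
```

```text
clock: 1.3
tcp_pos: [0.4587, 0.0166, 0.1809]
tool_rot: [0.0, 3.142, 0.001]
contact_force: [1.3, 1.1, 0.6]
opening: 0.0943
finger_force: 0.0
t 1.3 tcp [458.7  16.6 180.9] eul [180.   0. 180.] F [1.3 1.1 0.6] open 94.3 grip 0.0 q [-0.12  0.12  1.78  0.    1.25 -1.69]
d [-36.3 -86.6   9.9] a [ 0.  0. -0.] tcp [495. -70. 171.] dist 94
d [-36.3 -86.7 149.9] a [ 0.  0. -0.] tcp [495. -70.  31.] dist 177
```

```bash
python3 -m pendant '[{"dx":-36,"dy":-80,"dz":0,"ax":0,"ay":0,"az":0,"claw":94},{"dx":-36,"dy":-80,"dz":0,"ax":0,"ay":0,"az":0,"claw":94},{"dx":-36,"dy":-80,"dz":0,"ax":0,"ay":0,"az":0,"claw":94},{"dx":-36,"dy":-80,"dz":0,"ax":0,"ay":0,"az":0,"claw":94}]' 25; python3 - <<'E'
from h import *
st();plan(495,-70,50)
E
```

```text
clock: 1.7
tcp_pos: [0.4941, -0.0617, 0.1806]
tool_rot: [-0.003, -3.14, -0.002]
contact_force: [-0.9, 0.4, 0.2]
opening: 0.0937
finger_force: 0.0
t 1.7 tcp [494.1 -61.7 180.6] eul [ 1.799e+02 -1.000e-01  1.799e+02] F [-0.9  0.4  0.2] open 93.7 grip 0.0 q [-0.26  0.18  1.7   0.    1.26 -1.83]
d [ -1.1  -8.4 149.6] a [ 0.001 -0.002 -0.002] tcp [495. -70.  31.] dist 150
```

```bash
python3 -m pendant '[{"dx":-1,"dy":-8,"dz":30,"ax":0,"ay":0,"az":0,"claw":94},{"dx":-1,"dy":-8,"dz":80,"ax":0,"ay":0,"az":0,"claw":94},{"dx":-1,"dy":-8,"dz":130,"ax":0,"ay":0,"az":0,"claw":94},{"dx":-1,"dy":-8,"dz":149,"ax":0,"ay":0,"az":0,"claw":94},{"dx":-1,"dy":-8,"dz":149,"ax":0,"ay":0,"az":0,"claw":94},{"dx":-1,"dy":-8,"dz":149,"ax":0,"ay":0,"az":0,"claw":40},{"dx":-1,"dy":-8,"dz":149,"ax":0,"ay":0,"az":0,"claw":40},{"dx":-1,"dy":-8,"dz":149,"ax":0,"ay":0,"az":0,"claw":40},{"dx":-1,"dy":-8,"dz":149,"ax":0,"ay":0,"az":0,"claw":40},{"dx":-1,"dy":-8,"dz":149,"ax":0,"ay":0,"az":0,"claw":40},{"dx":-1,"dy":-8,"dz":149,"ax":0,"ay":0,"az":0,"claw":40}]' 25; python3 - <<'E'
from h import *
st();plan(495,-70,210);plan(533,463,210)
E
```

```text
clock: 2.8
tcp_pos: [0.4958, -0.0695, 0.0326]
tool_rot: [-0.0, 3.141, -0.0]
contact_force: [0.2, -3.3, 1.6]
opening: 0.0497
finger_force: 0.6
t 2.8 tcp [495.8 -69.5  32.6] eul [-180.    0. -180.] F [ 0.2 -3.3  1.6] open 49.7 grip 0.6 q [-0.28  0.33  1.91 -0.    0.9  -1.85]
d [   0.7   -0.5 -158.4] a [-0.     0.001  0.   ] tcp [495. -70. 191.] dist 158
d [ -37.4  532.5 -158.5] a [-0.     0.001  0.   ] tcp [533. 463. 191.] dist 557
```

```bash
python3 -m pendant '[{"dx":0,"dy":0,"dz":0,"ax":0,"ay":0,"az":0,"claw":40},{"dx":0,"dy":0,"dz":0,"ax":0,"ay":0,"az":0,"claw":40},{"dx":0,"dy":0,"dz":0,"ax":0,"ay":0,"az":0,"claw":40},{"dx":0,"dy":0,"dz":-40,"ax":0,"ay":0,"az":0,"claw":40},{"dx":0,"dy":0,"dz":-90,"ax":0,"ay":0,"az":0,"claw":40},{"dx":0,"dy":0,"dz":-120,"ax":0,"ay":0,"az":0,"claw":40},{"dx":0,"dy":40,"dz":-120,"ax":0,"ay":0,"az":0,"claw":40},{"dx":-37,"dy":532,"dz":-120,"ax":0,"ay":0,"az":0,"claw":40},{"dx":-37,"dy":532,"dz":-120,"ax":0,"ay":0,"az":0,"claw":40},{"dx":-37,"dy":532,"dz":-120,"ax":0,"ay":0,"az":0,"claw":40},{"dx":-37,"dy":532,"dz":-120,"ax":0,"ay":0,"az":0,"claw":40},{"dx":-37,"dy":532,"dz":-120,"ax":0,"ay":0,"az":0,"claw":40}]' 25; python3 - <<'E'
from h import *
st();plan(533,463,172)
E
```

```text
clock: 4.0
tcp_pos: [0.5134, 0.2219, 0.1513]
tool_rot: [0.0, -3.14, 0.0]
contact_force: [0.3, 0.3, -1.4]
opening: 0.048
finger_force: 25.0
t 4.0 tcp [513.4 221.9 151.3] eul [-1.8e+02 -1.0e-01 -1.8e+02] F [ 0.3  0.3 -1.4] open 48.0 grip 25.0 q [ 0.28  0.29  1.63  0.    1.23 -1.29]
d [-19.7 241.1  -1.8] a [-0.    -0.002  0.   ] tcp [533. 463. 153.] dist 242
```

```bash
python3 -m pendant '[{"dx":-18,"dy":230,"dz":0,"ax":0,"ay":0,"az":0,"claw":40},{"dx":-18,"dy":230,"dz":0,"ax":0,"ay":0,"az":0,"claw":40},{"dx":-18,"dy":230,"dz":0,"ax":0,"ay":0,"az":0,"claw":40},{"dx":-18,"dy":230,"dz":0,"ax":0,"ay":0,"az":0,"claw":40},{"dx":-18,"dy":230,"dz":0,"ax":0,"ay":0,"az":0,"claw":40},{"dx":-18,"dy":230,"dz":0,"ax":0,"ay":0,"az":0,"claw":40},{"dx":-18,"dy":230,"dz":0,"ax":0,"ay":0,"az":0,"claw":40},{"dx":-18,"dy":230,"dz":0,"ax":0,"ay":0,"az":0,"claw":40}]' 25; python3 - <<'E'
from h import *
st();plan(533,463,57)
E
```

```text
clock: 4.8
tcp_pos: [0.5317, 0.4486, 0.1513]
tool_rot: [-0.001, -3.14, 0.003]
contact_force: [-0.6, -1.4, -2.3]
opening: 0.0475
finger_force: 25.0
t 4.8 tcp [531.7 448.6 151.3] eul [ 1.800e+02 -1.000e-01 -1.799e+02] F [-0.6 -1.4 -2.3] open 47.5 grip 25.0 q [ 0.6   0.49  1.3  -0.    1.35 -0.97]
d [ -1.5  14.6 113.3] a [-0.002 -0.002 -0.   ] tcp [533. 463.  38.] dist 114
```

```bash
python3 -m pendant '[{"dx":-1,"dy":14,"dz":0,"ax":0,"ay":0,"az":0,"claw":40},{"dx":-1,"dy":14,"dz":30,"ax":0,"ay":0,"az":0,"claw":40},{"dx":-1,"dy":14,"dz":70,"ax":0,"ay":0,"az":0,"claw":40},{"dx":-1,"dy":14,"dz":100,"ax":0,"ay":0,"az":0,"claw":40},{"dx":-1,"dy":14,"dz":112,"ax":0,"ay":0,"az":0,"claw":40},{"dx":-1,"dy":14,"dz":112,"ax":0,"ay":0,"az":0,"claw":40},{"dx":-1,"dy":14,"dz":112,"ax":0,"ay":0,"az":0,"claw":60},{"dx":-1,"dy":14,"dz":112,"ax":0,"ay":0,"az":0,"claw":60},{"dx":-1,"dy":14,"dz":112,"ax":0,"ay":0,"az":0,"claw":60},{"dx":-1,"dy":14,"dz":80,"ax":0,"ay":0,"az":0,"claw":60},{"dx":-1,"dy":14,"dz":30,"ax":0,"ay":0,"az":0,"claw":60},{"dx":-1,"dy":14,"dz":-20,"ax":0,"ay":0,"az":0,"claw":60}]' 25; python3 - <<'E'
from h import *
st()
p,d=arm.grab_frame("scene");np.savez("pics/s1.npz",p=p,d=d)
comps("scene",d,.07,.1,30,mask=(cloud("scene",d)[...,1]>.3)&(cloud("scene",d)[...,0]>.3))
# wood block grasp, 30 mm behind centre, and hover 120mm back along tool
plan(507-29,155.8-7.5,28,14.5,35)
R1=R.from_euler("ZY",[14.5,145],degrees=True).apply([0,0,1]);g=np.array([478,148.3,28])-110*R1;plan(*g,14.5,35)
E
```

```text
clock: 6.0
tcp_pos: [0.5329, 0.4638, 0.174]
tool_rot: [0.0, -3.141, 0.0]
contact_force: [0.8, 0.3, 0.2]
opening: 0.0601
finger_force: 0.0
t 6.0 tcp [532.9 463.8 174. ] eul [-180.   -0. -180.] F [0.8 0.3 0.2] open 60.1 grip 0.0 q [ 0.62  0.49  1.24  0.    1.41 -0.95]
px [423 231] n 238 c [534.6 462.4] wh [46.4 48.5] ang 77.3 z 0.0864
d [  51.1 -317.6  168.7] a [-0.069 -0.592 -0.247] tcp [488.6 151.   12.4] dist 363
d [ 110.9 -332.4   77.5] a [-0.069 -0.592 -0.247] tcp [427.5 135.2 102.5] dist 359
```

The column stands in the round bin at (535,462), top z 86. Next is the wood block.

```bash
python3 -m pendant '[{"dx":111,"dy":-325,"dz":77,"ax":-0.069,"ay":-0.592,"az":-0.247,"claw":70},{"dx":111,"dy":-325,"dz":77,"ax":-0.069,"ay":-0.592,"az":-0.247,"claw":70},{"dx":111,"dy":-325,"dz":77,"ax":-0.069,"ay":-0.592,"az":-0.247,"claw":70},{"dx":111,"dy":-325,"dz":77,"ax":-0.069,"ay":-0.592,"az":-0.247,"claw":70},{"dx":111,"dy":-325,"dz":77,"ax":-0.069,"ay":-0.592,"az":-0.247,"claw":70},{"dx":111,"dy":-325,"dz":77,"ax":-0.069,"ay":-0.592,"az":-0.247,"claw":70},{"dx":111,"dy":-325,"dz":77,"ax":-0.069,"ay":-0.592,"az":-0.247,"claw":70},{"dx":111,"dy":-325,"dz":77,"ax":-0.069,"ay":-0.592,"az":-0.247,"claw":70},{"dx":111,"dy":-325,"dz":77,"ax":-0.069,"ay":-0.592,"az":-0.247,"claw":70},{"dx":111,"dy":-325,"dz":77,"ax":-0.069,"ay":-0.592,"az":-0.247,"claw":70},{"dx":111,"dy":-325,"dz":77,"ax":-0.069,"ay":-0.592,"az":-0.247,"claw":70},{"dx":111,"dy":-325,"dz":77,"ax":-0.069,"ay":-0.592,"az":-0.247,"claw":70}]' 25; python3 - <<'E'
from h import *
st();plan(478,148.3,28,14.5,35)
E
```

```text
clock: 7.25
tcp_pos: [0.4222, 0.1381, 0.0959]
tool_rot: [-0.32, 2.528, 0.09]
contact_force: [0.4, 0.6, -0.6]
opening: 0.0702
finger_force: 0.0
t 7.25 tcp [422.2 138.1  95.9] eul [-165.4   34.1 -179.6] F [ 0.4  0.6 -0.6] open 70.2 grip 0.0 q [ 0.08 -0.05  2.43  0.5   0.19 -2.21]
d [ -9.   -3.4 106.9] a [-0.006 -0.015  0.001] tcp [488.6 151.   12.4] dist 107
```

```bash
cat > k.py <<'E'
import numpy as np
from scipy.optimize import least_squares
D=[(.2766,1.5061,1.3607,.25230,.51608,.2046),(.12,1.78,1.25,.4587,.0166,.1809),(.18,1.70,1.26,.4941,-.0617,.1806),(.33,1.91,.90,.4958,-.0695,.0326),(.29,1.63,1.23,.5134,.2219,.1513),(.49,1.30,1.35,.5317,.4486,.1513),(.49,1.24,1.41,.5329,.4638,.174),(-.05,2.43,.19,.4222,.1381,.0959)]
def f(L,q2,q3,q5):
    a=q2+q3;b=a+q5
    return np.array([L[4]+L[0]*np.sin(q2)+L[1]*np.sin(a)+L[2]*np.sin(b)+L[5]*np.cos(a),L[3]+L[0]*np.cos(q2)+L[1]*np.cos(a)+L[2]*np.cos(b)-L[5]*np.sin(a)])
D=D
r=least_squares(lambda L:np.concatenate([f(L,*d[:3])-[np.hypot(d[3],d[4]),d[5]] for d in D]+[0.01*(np.array(L)[4:])]),[.45,.4,.2,.2,0,0])
L=r.x
if __name__=="__main__":
    print(np.round(L,3),np.round(r.fun*1000,1))
    for R_,z in((.51,.0125),(.55,.0125),(.60,.0125),(.65,.0125),(.49,.02)):
        for t in(0,15,25,30,35,40):
            s=least_squares(lambda q:np.r_[f(L,q[0],q[1],np.pi-np.radians(t)-q[0]-q[1])-[R_,z]],[.2,2.]);print(R_,t,np.round([*s.x,np.pi-np.radians(t)-sum(s.x)],2),round(s.cost,6),end=" | ")
        print()
E
python3 k.py
```

```text
[0.622 0.419 0.41  0.164 0.009 0.061] [ 0.1  0.  -2.6 -2.5  3.3 -0.2  1.   2.2 -3.4 -1.9  2.   0.9 -0.5  2.2
  0.1 -0.7  0.1  0.6]
0.51 0 [0.37 1.92 0.85] 0.0 | 0.51 15 [0.27 2.15 0.46] 0.0 | 0.51 25 [0.24 2.32 0.14] 0.0 | 0.51 30 [ 0.25  2.4  -0.04] 0.0 | 0.51 35 [ 0.28  2.49 -0.25] 0.0 | 0.51 40 [ 0.35  2.59 -0.49] 0.0 | 
0.55 0 [0.42 1.83 0.89] 0.0 | 0.55 15 [0.31 2.07 0.49] 0.0 | 0.55 25 [0.29 2.24 0.18] 0.0 | 0.55 30 [0.29 2.32 0.  ] 0.0 | 0.55 35 [ 0.31  2.41 -0.19] 0.0 | 0.55 40 [ 0.36  2.5  -0.42] 0.0 | 
0.6 0 [0.48 1.71 0.95] 0.0 | 0.6 15 [0.37 1.97 0.54] 0.0 | 0.6 25 [0.34 2.14 0.23] 0.0 | 0.6 30 [0.34 2.22 0.06] 0.0 | 0.6 35 [ 0.35  2.3  -0.13] 0.0 | 0.6 40 [ 0.39  2.39 -0.33] 0.0 | 
0.65 0 [0.54 1.59 1.01] 0.0 | 0.65 15 [0.43 1.86 0.59] 0.0 | 0.65 25 [0.39 2.03 0.28] 0.0 | 0.65 30 [0.39 2.11 0.12] 0.0 | 0.65 35 [ 0.4   2.2  -0.06] 0.0 | 0.65 40 [ 0.42  2.28 -0.26] 0.0 | 
0.49 0 [0.34 1.95 0.85] 0.0 | 0.49 15 [0.23 2.18 0.47] 0.0 | 0.49 25 [0.2  2.35 0.15] 0.0 | 0.49 30 [ 0.21  2.43 -0.03] 0.0 | 0.49 35 [ 0.24  2.52 -0.24] 0.0 | 0.49 40 [ 0.31  2.62 -0.49] 0.0 |
```

```bash
python3 - <<'E'
from h import *
plan(480,148.8,75,14.5,18)
plan(480,148.8,26,14.5,18)
E
```

```text
d [-31.5  -3.7  68.4] a [-0.007  0.282 -0.   ] tcp [485.7 150.3  56.9] dist 75
d [ -4.   -3.4 109. ] a [-0.007  0.282 -0.   ] tcp [485.7 150.3   7.9] dist 109
```

```bash
python3 -m pendant '[{"dx":-31,"dy":-3,"dz":68,"ax":0,"ay":0.282,"az":0,"claw":70},{"dx":-31,"dy":-3,"dz":68,"ax":0,"ay":0.282,"az":0,"claw":70},{"dx":-31,"dy":-3,"dz":68,"ax":0,"ay":0.282,"az":0,"claw":70},{"dx":-31,"dy":-3,"dz":68,"ax":0,"ay":0.282,"az":0,"claw":70},{"dx":-31,"dy":-3,"dz":68,"ax":0,"ay":0.282,"az":0,"claw":70}]' 30; python3 - <<'E'
from h import *
st();plan(480,148.8,26,14.5,18)
E
```

```text
clock: 7.75
tcp_pos: [0.4838, 0.1521, 0.056]
tool_rot: [-0.36, 2.808, 0.048]
contact_force: [-0.9, 0.4, -0.3]
opening: 0.0699
finger_force: 0.0
t 7.75 tcp [483.8 152.1  56. ] eul [-165.4   17.9 -179.6] F [-0.9  0.4 -0.3] open 69.9 grip 0.0 q [ 0.15  0.18  2.13  0.05  0.52 -1.72]
d [13.4 -2.  46.2] a [-0.006 -0.002  0.002] tcp [485.7 150.3   7.9] dist 48
```

```bash
python3 -m pendant '[{"dx":13,"dy":-2,"dz":46,"ax":0,"ay":0,"az":0,"claw":70},{"dx":13,"dy":-2,"dz":46,"ax":0,"ay":0,"az":0,"claw":70},{"dx":13,"dy":-2,"dz":46,"ax":0,"ay":0,"az":0,"claw":70},{"dx":13,"dy":-2,"dz":46,"ax":0,"ay":0,"az":0,"claw":38},{"dx":13,"dy":-2,"dz":46,"ax":0,"ay":0,"az":0,"claw":38},{"dx":13,"dy":-2,"dz":46,"ax":0,"ay":0,"az":0,"claw":38},{"dx":13,"dy":-2,"dz":46,"ax":0,"ay":0,"az":0,"claw":38},{"dx":13,"dy":-2,"dz":46,"ax":0,"ay":0,"az":0,"claw":38}]' 20; python3 - <<'E'
from h import *
st();plan(595.3,82.5,26,-1.8,18)
E
```

```text
clock: 8.55
tcp_pos: [0.4878, 0.1501, 0.01]
tool_rot: [-0.358, 2.805, 0.048]
contact_force: [-4.0, -1.3, 10.3]
opening: 0.045
finger_force: 20.0
t 8.55 tcp [487.8 150.1  10. ] eul [-165.4   18.1 -179.6] F [-4.  -1.3 10.3] open 45.0 grip 20.0 q [ 0.14  0.26  2.19  0.08  0.37 -1.75]
d [-87.4 -93.9  31.3] a [0.082 0.002 0.272] tcp [601.2  82.3   7.9] dist 132
```

```bash
python3 - <<'E'
from h import *
plan(593.3,82.5,30.6,-1.8,18)
E
sed -n 1,1p /dev/null
```

```text
d [-87.  -93.5  26.3] a [0.082 0.002 0.272] tcp [599.2  82.3  12.5] dist 130
```

```bash
python3 -m pendant '[{"dx":0,"dy":0,"dz":-2,"ax":0,"ay":0,"az":0,"claw":38},{"dx":-11,"dy":-12,"dz":2,"ax":0.01,"ay":0,"az":0.034,"claw":38},{"dx":-22,"dy":-23,"dz":5,"ax":0.02,"ay":0,"az":0.068,"claw":38},{"dx":-33,"dy":-35,"dz":9,"ax":0.03,"ay":0,"az":0.102,"claw":38},{"dx":-44,"dy":-47,"dz":12,"ax":0.04,"ay":0,"az":0.136,"claw":38},{"dx":-54,"dy":-58,"dz":16,"ax":0.05,"ay":0,"az":0.17,"claw":38},{"dx":-65,"dy":-70,"dz":19,"ax":0.06,"ay":0,"az":0.204,"claw":38},{"dx":-76,"dy":-82,"dz":23,"ax":0.07,"ay":0,"az":0.238,"claw":38},{"dx":-87,"dy":-93.5,"dz":26,"ax":0.082,"ay":0,"az":0.272,"claw":38},{"dx":-87,"dy":-93.5,"dz":26,"ax":0.082,"ay":0,"az":0.272,"claw":38},{"dx":-87,"dy":-93.5,"dz":26,"ax":0.082,"ay":0,"az":0.272,"claw":38}]' 20; python3 - <<'E'
from h import *
st()
p,d=arm.grab_frame("top");np.savez("pics/t2.npz",p=p,d=d)
P=cloud("top",d)
comps("top",d,.032,.048,60,(P[...,0]>.4)&(P[...,0]<.68)&(abs(P[...,1])<.25))
comps("top",d,.015,.048,60,(P[...,0]>.4)&(P[...,0]<.68)&(abs(P[...,1])<.25))
E
```

```text
clock: 9.65
tcp_pos: [0.5974, 0.0822, 0.0106]
tool_rot: [0.043, 2.83, -0.008]
contact_force: [0.0, -0.6, -1.3]
opening: 0.0448
finger_force: 20.0
t 9.65 tcp [597.4  82.2  10.6] eul [ 178.2   17.8 -180. ] F [ 0.  -0.6 -1.3] open 44.8 grip 20.0 q [ 0.03  0.37  1.99 -0.05  0.47 -1.47]
px [221 141] n 164 c [628.3  81.5] wh [45.  34.7] ang 88.9 z 0.0405
px [309 189] n 466 c [ 480.7 -179.6] wh [45.4 89.9] ang 85.2 z 0.0397
px [223 192] n 96 c [473.3  74. ] wh [23.8 42.3] ang 89.7 z 0.0399
px [221 141] n 164 c [628.3  81.5] wh [45.  34.7] ang 88.9 z 0.0405
px [309 190] n 495 c [ 480.7 -179.4] wh [45.7 90. ] ang 84.9 z 0.0396
px [223 193] n 102 c [474.4  68.6] wh [25.3 39.9] ang 72.3 z 0.0397
```

```bash
python3 -m pendant '[{"dx":0,"dy":0,"dz":0,"ax":0,"ay":0,"az":0,"claw":62},{"dx":0,"dy":0,"dz":0,"ax":0,"ay":0,"az":0,"claw":62},{"dx":0,"dy":0,"dz":0,"ax":0,"ay":0,"az":0,"claw":62},{"dx":12,"dy":0,"dz":-4,"ax":0,"ay":0,"az":0,"claw":62},{"dx":24,"dy":0,"dz":-9,"ax":0,"ay":0,"az":0,"claw":62},{"dx":34,"dy":0,"dz":-14,"ax":0,"ay":0,"az":0,"claw":62},{"dx":34,"dy":0,"dz":-14,"ax":0,"ay":0,"az":0,"claw":62},{"dx":34,"dy":0,"dz":-14,"ax":0,"ay":0,"az":0,"claw":16},{"dx":34,"dy":0,"dz":-14,"ax":0,"ay":0,"az":0,"claw":16},{"dx":34,"dy":0,"dz":-14,"ax":0,"ay":0,"az":0,"claw":16},{"dx":34,"dy":0,"dz":-14,"ax":0,"ay":0,"az":0,"claw":16}]' 20; python3 - <<'E'
from h import *
st()
t=np.array([.9995,-.0314]);n=np.array([.0314,.9995]);O=np.array([665.2,-19.8])
for x in(-98,-53,-45):plan(*(O+x*t+100*n),17,-1.8,23,False)
E
```

```text
clock: 10.8
tcp_pos: [0.562, 0.0832, 0.0138]
tool_rot: [0.044, 2.828, -0.008]
contact_force: [0.7, -0.2, -0.2]
opening: 0.0331
finger_force: 0.0
t 10.8 tcp [562.   83.2  13.8] eul [ 178.2   17.9 -180. ] F [ 0.7 -0.2 -0.2] open 33.1 grip 0.0 q [ 0.04  0.32  2.06 -0.05  0.44 -1.46]
d [-9.   0.3 -0.4] a [-0.    -0.088  0.   ] tcp [570.4  83.2  17. ] dist 9
d [-51.8   0.3  13.4] a [-0.    -0.088  0.   ] tcp [615.4  81.8  17. ] dist 54
d [-59.4   0.3  15.9] a [-0.    -0.088  0.   ] tcp [623.4  81.6  17. ] dist 61
```

```bash
python3 -m pendant '[{"dx":3,"dy":0,"dz":-3,"ax":0,"ay":-0.088,"az":0,"claw":16},{"dx":3,"dy":0,"dz":-3,"ax":0,"ay":-0.088,"az":0,"claw":16},{"dx":-8,"dy":0,"dz":-1,"ax":0,"ay":-0.088,"az":0,"claw":16},{"dx":-15,"dy":0,"dz":1.5,"ax":0,"ay":-0.088,"az":0,"claw":16},{"dx":-22,"dy":0,"dz":4,"ax":0,"ay":-0.088,"az":0,"claw":16},{"dx":-29,"dy":0,"dz":6,"ax":0,"ay":-0.088,"az":0,"claw":16},{"dx":-35,"dy":0,"dz":8,"ax":0,"ay":-0.088,"az":0,"claw":16},{"dx":-40,"dy":0,"dz":9.5,"ax":0,"ay":-0.088,"az":0,"claw":16},{"dx":-44,"dy":0,"dz":11,"ax":0,"ay":-0.088,"az":0,"claw":16},{"dx":-47,"dy":0,"dz":12,"ax":0,"ay":-0.088,"az":0,"claw":16},{"dx":-47,"dy":0,"dz":12,"ax":0,"ay":-0.088,"az":0,"claw":16}]' 20; python3 - <<'E'
from h import *
st()
t=np.array([.9995,-.0314]);n=np.array([.0314,.9995]);O=np.array([665.2,-19.8])
print("stand",(arm.state()["tcp_pos"][:2]*1000-O)@np.c_[t,n])
E
```

```text
clock: 11.9
tcp_pos: [0.6107, 0.0818, 0.0171]
tool_rot: [0.043, 2.739, -0.009]
contact_force: [0.0, -0.7, -0.8]
opening: 0.0161
finger_force: 0.0
t 11.9 tcp [610.7  81.8  17.1] eul [ 178.2   23.  -180. ] F [ 0.  -0.7 -0.8] open 16.1 grip 0.0 q [ 0.04  0.36  2.04 -0.08  0.34 -1.43]
stand [-57.63479395  99.80235018]
```

```bash
python3 -m pendant '[{"dx":-2,"dy":0,"dz":0.8,"ax":0,"ay":0,"az":0,"claw":16},{"dx":-4,"dy":0,"dz":1.7,"ax":0,"ay":0,"az":0,"claw":16},{"dx":-6,"dy":0,"dz":2.5,"ax":0,"ay":0,"az":0,"claw":16},{"dx":-8,"dy":0,"dz":3.4,"ax":0,"ay":0,"az":0,"claw":16},{"dx":-8,"dy":0,"dz":3.4,"ax":0,"ay":0,"az":0,"claw":16}]'; python3 - <<'E'
from h import *
st()
t=np.array([.9995,-.0314]);n=np.array([.0314,.9995]);O=np.array([665.2,-19.8])
print("stand",(arm.state()["tcp_pos"][:2]*1000-O)@np.c_[t,n])
E
```

```text
clock: 12.4
tcp_pos: [0.6158, 0.0815, 0.0159]
tool_rot: [0.043, 2.746, -0.01]
contact_force: [-7.5, 0.5, 4.0]
opening: 0.0161
finger_force: 3.5
t 12.4 tcp [615.8  81.5  15.9] eul [ 178.2   22.7 -179.9] F [-7.5  0.5  4. ] open 16.1 grip 3.5 q [ 0.04  0.37  2.02 -0.08  0.36 -1.44]
stand [-52.57372512  99.68066183]
```

```bash
python3 -m pendant '[{"dx":18,"dy":0,"dz":-8,"ax":0,"ay":0,"az":0,"claw":16},{"dx":45,"dy":0,"dz":-19,"ax":0,"ay":0,"az":0,"claw":16},{"dx":45,"dy":0,"dz":-19,"ax":0,"ay":0,"az":0,"claw":16},{"dx":26,"dy":0,"dz":-62,"ax":0,"ay":0,"az":0,"claw":70},{"dx":10,"dy":0,"dz":-103,"ax":0,"ay":0,"az":0,"claw":70},{"dx":10,"dy":0,"dz":-103,"ax":0,"ay":0,"az":0,"claw":70},{"dx":10,"dy":0,"dz":-103,"ax":0,"ay":0,"az":0,"claw":70}]'; python3 - <<'E'
from h import *
st()
p,d=arm.grab_frame("scene");np.savez("pics/s2.npz",p=p,d=d);cv2.imwrite("pics/s2.png",cv2.resize(p[190:310,130:350,::-1],(800,436)))
P=cloud("scene",d)
comps("scene",d,.03,.048,30,(P[...,0]>.4)&(P[...,0]<.69)&(abs(P[...,1])<.19))
a=np.radians(-19.8);c=np.array([495.2,50.5])-28*np.array([np.cos(a),np.sin(a)])
plan(*c,75,-19.8,18)
E
```

```text
clock: 13.1
tcp_pos: [0.5712, 0.0831, 0.1098]
tool_rot: [0.043, 2.736, -0.009]
contact_force: [0.2, -0.5, -0.3]
opening: 0.0448
finger_force: 0.0
t 13.1 tcp [571.2  83.1 109.8] eul [ 178.2   23.2 -180. ] F [ 0.2 -0.5 -0.3] open 44.8 grip 0.0 q [ 0.04  0.17  2.   -0.06  0.56 -1.45]
px [204 203] n 32 c [ 443.3 -173.6] wh [33.6 14. ] ang 81.5 z 0.0412
px [279 262] n 320 c [655.5  78.4] wh [45.2 70. ] ang 88.2 z 0.0416
d [107. -28.  10.] a [0.11  0.087 0.295] tcp [474.4  58.   56.9] dist 111
```

View pics/s2.png

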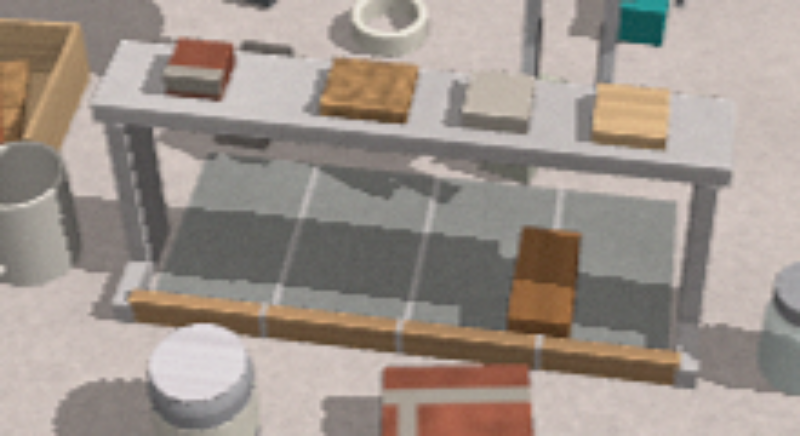

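The view shows the wood block (545,280) square on the left line against the stop, with its near end at x=620.5 mm as it should be. Next is the marble block.

```bash
python3 -m pendant '[{"dx":107,"dy":-28,"dz":-10,"ax":0.11,"ay":0.087,"az":0.295,"claw":70},{"dx":107,"dy":-28,"dz":-10,"ax":0.11,"ay":0.087,"az":0.295,"claw":70},{"dx":107,"dy":-28,"dz":10,"ax":0.11,"ay":0.087,"az":0.295,"claw":70},{"dx":107,"dy":-28,"dz":10,"ax":0.11,"ay":0.087,"az":0.295,"claw":70},{"dx":107,"dy":-28,"dz":10,"ax":0.11,"ay":0.087,"az":0.295,"claw":70},{"dx":107,"dy":-28,"dz":10,"ax":0.11,"ay":0.087,"az":0.295,"claw":70},{"dx":107,"dy":-28,"dz":10,"ax":0.11,"ay":0.087,"az":0.295,"claw":70}]'; python3 - <<'E'
from h import *
st()
a=np.radians(-19.8);c=np.array([495.2,50.5])-28*np.array([np.cos(a),np.sin(a)])
plan(*c,29,-19.8,18)
E
```

```text
clock: 13.85
tcp_pos: [0.4754, 0.0581, 0.0576]
tool_rot: [0.487, 2.787, -0.077]
contact_force: [-0.7, 1.0, -0.0]
opening: 0.0698
finger_force: 0.0
t 13.85 tcp [475.4  58.1  57.6] eul [160.2  18.1 180. ] F [-0.7  1.  -0. ] open 69.8 grip 0.0 q [ 0.08  0.16  2.16 -0.25  0.55 -0.95]
d [15.4 -0.4 44.1] a [ 0.     0.001 -0.   ] tcp [474.4  58.   10.9] dist 47
```

```bash
python3 -m pendant '[{"dx":15,"dy":0,"dz":30,"ax":0,"ay":0,"az":0,"claw":70},{"dx":15,"dy":0,"dz":44,"ax":0,"ay":0,"az":0,"claw":70},{"dx":15,"dy":0,"dz":44,"ax":0,"ay":0,"az":0,"claw":70},{"dx":15,"dy":0,"dz":44,"ax":0,"ay":0,"az":0,"claw":38},{"dx":15,"dy":0,"dz":44,"ax":0,"ay":0,"az":0,"claw":38},{"dx":15,"dy":0,"dz":44,"ax":0,"ay":0,"az":0,"claw":38},{"dx":15,"dy":0,"dz":44,"ax":0,"ay":0,"az":0,"claw":38},{"dx":15,"dy":0,"dz":44,"ax":0,"ay":0,"az":0,"claw":38}]' 30; python3 - <<'E'
from h import *
st()
t=np.array([.9995,-.0314]);n=np.array([.0314,.9995]);O=np.array([665.2,-19.8])
plan(*(O-75*t),29,-1.8,18)
E
```

```text
clock: 14.65
tcp_pos: [0.4738, 0.058, 0.0113]
tool_rot: [0.487, 2.788, -0.078]
contact_force: [-2.4, -2.2, 6.5]
opening: 0.0449
finger_force: 30.0
t 14.65 tcp [473.8  58.   11.3] eul [ 160.2   18.1 -180. ] F [-2.4 -2.2  6.5] open 44.9 grip 30.0 q [ 0.08  0.24  2.22 -0.33  0.41 -0.86]
d [-133.7  -29.7   44. ] a [-0.097  0.001 -0.299] tcp [596.1 -17.6  10.9] dist 144
```

```bash
python3 -m pendant '[{"dx":-9,"dy":-2,"dz":2,"ax":-0.006,"ay":0,"az":-0.02,"claw":38},{"dx":-24,"dy":-5.3,"dz":7,"ax":-0.017,"ay":0,"az":-0.053,"claw":38},{"dx":-40,"dy":-9,"dz":12,"ax":-0.029,"ay":0,"az":-0.09,"claw":38},{"dx":-56,"dy":-12.5,"dz":17.5,"ax":-0.04,"ay":0,"az":-0.125,"claw":38},{"dx":-72,"dy":-16,"dz":23,"ax":-0.052,"ay":0,"az":-0.16,"claw":38},{"dx":-88,"dy":-19.5,"dz":28,"ax":-0.064,"ay":0,"az":-0.197,"claw":38},{"dx":-104,"dy":-23,"dz":33,"ax":-0.075,"ay":0,"az":-0.232,"claw":38},{"dx":-120,"dy":-26.7,"dz":38.5,"ax":-0.087,"ay":0,"az":-0.268,"claw":38},{"dx":-134,"dy":-29.7,"dz":43,"ax":-0.097,"ay":0,"az":-0.299,"claw":38},{"dx":-134,"dy":-29.7,"dz":43,"ax":-0.097,"ay":0,"az":-0.299,"claw":38},{"dx":-134,"dy":-29.7,"dz":43,"ax":-0.097,"ay":0,"az":-0.299,"claw":38}]'; python3 - <<'E'
from h import *
st()
p,d=arm.grab_frame("top");P=cloud("top",d)
comps("top",d,.032,.048,60,(P[...,0]>.4)&(P[...,0]<.68)&(abs(P[...,1])<.25))
t=np.array([.9995,-.0314]);n=np.array([.0314,.9995]);O=np.array([665.2,-19.8])
print("stand",(arm.state()["tcp_pos"][:2]*1000-O)@np.c_[t,n])
E
```

```text
clock: 15.75
tcp_pos: [0.5967, -0.018, 0.0114]
tool_rot: [0.046, 2.825, -0.009]
contact_force: [1.6, -1.6, -0.3]
opening: 0.0448
finger_force: 30.0
t 15.75 tcp [596.7 -18.   11.4] eul [ 178.2   18.1 -179.9] F [ 1.6 -1.6 -0.3] open 44.8 grip 30.0 q [-0.18  0.36  2.01  0.1   0.46 -1.79]
px [221 139] n 118 c [634.2  79.8] wh [42.1 23.9] ang 89.1 z 0.04
px [254 141] n 147 c [626.3 -18.4] wh [42.3 32. ] ang 88.2 z 0.0401
px [309 189] n 466 c [ 480.5 -179.5] wh [45.4 90.2] ang 85.2 z 0.0395
stand [-68.76411155  -0.07540255]
```

```bash
python3 -m pendant '[{"dx":0,"dy":0,"dz":0,"ax":0,"ay":0,"az":0,"claw":62},{"dx":0,"dy":0,"dz":0,"ax":0,"ay":0,"az":0,"claw":62},{"dx":0,"dy":0,"dz":0,"ax":0,"ay":0,"az":0,"claw":62},{"dx":12,"dy":0,"dz":-4,"ax":0,"ay":0,"az":0,"claw":62},{"dx":26,"dy":0,"dz":-9,"ax":0,"ay":0,"az":0,"claw":62},{"dx":40,"dy":0,"dz":-18,"ax":0,"ay":0,"az":0,"claw":62},{"dx":40,"dy":0,"dz":-18,"ax":0,"ay":-0.088,"az":0,"claw":16},{"dx":40,"dy":0,"dz":-18,"ax":0,"ay":-0.088,"az":0,"claw":16},{"dx":40,"dy":0,"dz":-18,"ax":0,"ay":-0.088,"az":0,"claw":16},{"dx":40,"dy":0,"dz":-18,"ax":0,"ay":-0.088,"az":0,"claw":16},{"dx":40,"dy":0,"dz":-18,"ax":0,"ay":-0.088,"az":0,"claw":16},{"dx":40,"dy":0,"dz":-18,"ax":0,"ay":-0.088,"az":0,"claw":16}]'; python3 - <<'E'
from h import *
st()
t=np.array([.9995,-.0314]);n=np.array([.0314,.9995]);O=np.array([665.2,-19.8])
print("stand",(arm.state()["tcp_pos"][:2]*1000-O)@np.c_[t,n]);plan(*(O-57*t),17,-1.8,23,False);plan(*(O-48*t),17,-1.8,23,False)
E
```

```text
clock: 17.0
tcp_pos: [0.5531, -0.0162, 0.016]
tool_rot: [0.043, 2.739, -0.009]
contact_force: [-0.4, 0.2, -0.3]
opening: 0.0183
finger_force: 0.0
t 17.0 tcp [553.1 -16.2  16. ] eul [ 178.2   23.1 -180. ] F [-0.4  0.2 -0.3] open 18.3 grip 0.0 q [-0.2   0.29  2.18  0.23  0.29 -1.95]
stand [-112.14880911    0.12814692]
d [-51.1  -0.1  20.7] a [-0.     0.001  0.   ] tcp [608.2 -18.   17. ] dist 55
d [-59.4  -0.1  24.2] a [-0.     0.001  0.   ] tcp [617.2 -18.3  17. ] dist 64
```

```bash
python3 -m pendant '[{"dx":-8,"dy":0,"dz":3,"ax":0,"ay":0,"az":0,"claw":16},{"dx":-15,"dy":0,"dz":6,"ax":0,"ay":0,"az":0,"claw":16},{"dx":-22,"dy":0,"dz":9,"ax":0,"ay":0,"az":0,"claw":16},{"dx":-29,"dy":0,"dz":12,"ax":0,"ay":0,"az":0,"claw":16},{"dx":-36,"dy":0,"dz":14.7,"ax":0,"ay":0,"az":0,"claw":16},{"dx":-42,"dy":0,"dz":17,"ax":0,"ay":0,"az":0,"claw":16},{"dx":-48,"dy":0,"dz":19.5,"ax":0,"ay":0,"az":0,"claw":16},{"dx":-51,"dy":0,"dz":20.7,"ax":0,"ay":0,"az":0,"claw":16},{"dx":-53,"dy":0,"dz":21.5,"ax":0,"ay":0,"az":0,"claw":16},{"dx":-55,"dy":0,"dz":22.4,"ax":0,"ay":0,"az":0,"claw":16},{"dx":-57,"dy":0,"dz":23,"ax":0,"ay":0,"az":0,"claw":16},{"dx":-59,"dy":0,"dz":24,"ax":0,"ay":0,"az":0,"claw":16}]'; python3 - <<'E'
from h import *
st()
t=np.array([.9995,-.0314]);n=np.array([.0314,.9995]);O=np.array([665.2,-19.8])
print("stand",(arm.state()["tcp_pos"][:2]*1000-O)@np.c_[t,n])
E
```

```text
clock: 18.2
tcp_pos: [0.613, -0.0177, 0.0158]
tool_rot: [0.042, 2.745, -0.008]
contact_force: [-13.1, -2.3, 8.6]
opening: 0.0157
finger_force: 6.7
t 18.2 tcp [613.  -17.7  15.8] eul [178.2  22.7 180. ] F [-13.1  -2.3   8.6] open 15.7 grip 6.7 q [-0.18  0.35  2.05  0.17  0.35 -1.86]
stand [-52.20892215   0.49180194]
```

```bash
python3 -m pendant '[{"dx":18,"dy":0,"dz":-8,"ax":0,"ay":0,"az":0,"claw":16},{"dx":45,"dy":0,"dz":-19,"ax":0,"ay":0,"az":0,"claw":16},{"dx":50,"dy":0,"dz":-21,"ax":0,"ay":0,"az":0,"claw":16},{"dx":31,"dy":0,"dz":-64,"ax":0,"ay":0,"az":0,"claw":70},{"dx":18,"dy":0,"dz":-97,"ax":0,"ay":0,"az":0,"claw":70},{"dx":18,"dy":0,"dz":-97,"ax":0,"ay":0,"az":0,"claw":70},{"dx":18,"dy":0,"dz":-97,"ax":0,"ay":0,"az":0,"claw":70}]'; python3 - <<'E'
from h import *
st()
a=np.radians(-4.8);c=np.array([480.6,-179.4])-28*np.array([np.cos(a),np.sin(a)])
plan(*c,75,-4.8,18);print(c)
E
```

```text
clock: 18.9
tcp_pos: [0.5636, -0.0168, 0.101]
tool_rot: [0.043, 2.734, -0.011]
contact_force: [0.3, -0.4, -0.6]
opening: 0.0444
finger_force: 0.0
t 18.9 tcp [563.6 -16.8 101. ] eul [ 178.2   23.3 -179.9] F [ 0.3 -0.4 -0.6] open 44.4 grip 0.0 q [-0.2   0.16  2.05  0.13  0.54 -1.83]
d [ 109.2 -164.     1.1] a [0.017 0.093 0.049] tcp [ 458.5 -177.5   56.9] dist 197
[ 452.69819994 -177.05702039]
```

```bash
python3 -m pendant '[{"dx":109,"dy":-164,"dz":1,"ax":0.017,"ay":0.093,"az":0.049,"claw":70},{"dx":109,"dy":-164,"dz":1,"ax":0.017,"ay":0.093,"az":0.049,"claw":70},{"dx":109,"dy":-164,"dz":1,"ax":0.017,"ay":0.093,"az":0.049,"claw":70},{"dx":109,"dy":-164,"dz":1,"ax":0.017,"ay":0.093,"az":0.049,"claw":70},{"dx":109,"dy":-164,"dz":1,"ax":0.017,"ay":0.093,"az":0.049,"claw":70},{"dx":109,"dy":-164,"dz":1,"ax":0.017,"ay":0.093,"az":0.049,"claw":70},{"dx":109,"dy":-164,"dz":1,"ax":0.017,"ay":0.093,"az":0.049,"claw":70}]'; python3 - <<'E'
from h import *
st();plan(452.7,-177,29,-4.8,18)
E
```

```text
clock: 19.6
tcp_pos: [0.4565, -0.1763, 0.0549]
tool_rot: [0.118, 2.831, -0.016]
contact_force: [-0.2, -1.0, 0.2]
opening: 0.0698
finger_force: 0.0
t 19.6 tcp [ 456.5 -176.3   54.9] eul [175.2  17.6 179.9] F [-0.2 -1.   0.2] open 69.8 grip 0.0 q [-0.64  0.17  2.15  0.3   0.58 -2.36]
d [11.3 -1.  42.6] a [ 0.002 -0.006  0.   ] tcp [ 458.6 -177.5   10.9] dist 44
```

```bash
python3 -m pendant '[{"dx":11,"dy":-1,"dz":28,"ax":0,"ay":0,"az":0,"claw":70},{"dx":11,"dy":-1,"dz":42,"ax":0,"ay":0,"az":0,"claw":70},{"dx":11,"dy":-1,"dz":42,"ax":0,"ay":0,"az":0,"claw":70},{"dx":11,"dy":-1,"dz":42,"ax":0,"ay":0,"az":0,"claw":38},{"dx":11,"dy":-1,"dz":42,"ax":0,"ay":0,"az":0,"claw":38},{"dx":11,"dy":-1,"dz":42,"ax":0,"ay":0,"az":0,"claw":38},{"dx":11,"dy":-1,"dz":42,"ax":0,"ay":0,"az":0,"claw":38},{"dx":11,"dy":-1,"dz":42,"ax":0,"ay":0,"az":0,"claw":38}]' 30; python3 - <<'E'
from h import *
st()
t=np.array([.9995,-.0314]);n=np.array([.0314,.9995]);O=np.array([665.2,-19.8])
plan(*(O-75*t-100*n),29,-1.8,18)
E
```

```text
clock: 20.4
tcp_pos: [0.459, -0.1782, 0.0129]
tool_rot: [0.118, 2.829, -0.017]
contact_force: [-0.2, 2.3, 5.5]
opening: 0.045
finger_force: 30.0
t 20.4 tcp [ 459.  -178.2   12.9] eul [175.2  17.8 180. ] F [-0.2  2.3  5.5] open 45.0 grip 30.0 q [-0.64  0.24  2.21  0.38  0.45 -2.45]
d [-121.8   71.6   41.1] a [-0.015 -0.004 -0.05 ] tcp [ 593.  -117.6   10.9] dist 147
```

```bash
python3 -m pendant '[{"dx":-9,"dy":5,"dz":2.5,"ax":-0.001,"ay":0,"az":-0.004,"claw":38},{"dx":-22,"dy":13,"dz":6.8,"ax":-0.003,"ay":0,"az":-0.009,"claw":38},{"dx":-37,"dy":21.7,"dz":11.7,"ax":-0.005,"ay":0,"az":-0.015,"claw":38},{"dx":-52,"dy":30.5,"dz":16.5,"ax":-0.006,"ay":0,"az":-0.021,"claw":38},{"dx":-67,"dy":39.4,"dz":21.4,"ax":-0.008,"ay":0,"az":-0.027,"claw":38},{"dx":-82,"dy":48.2,"dz":26.2,"ax":-0.01,"ay":0,"az":-0.034,"claw":38},{"dx":-97,"dy":57,"dz":31,"ax":-0.012,"ay":0,"az":-0.04,"claw":38},{"dx":-111,"dy":65.2,"dz":35.5,"ax":-0.014,"ay":0,"az":-0.046,"claw":38},{"dx":-122,"dy":71.6,"dz":39.5,"ax":-0.015,"ay":0,"az":-0.05,"claw":38},{"dx":-122,"dy":71.6,"dz":39.5,"ax":-0.015,"ay":0,"az":-0.05,"claw":38},{"dx":-122,"dy":71.6,"dz":39.5,"ax":-0.015,"ay":0,"az":-0.05,"claw":38}]'; python3 - <<'E'
from h import *
st()
p,d=arm.grab_frame("top");P=cloud("top",d)
comps("top",d,.032,.048,60,(P[...,0]>.4)&(P[...,0]<.68)&(abs(P[...,1])<.25))
t=np.array([.9995,-.0314]);n=np.array([.0314,.9995]);O=np.array([665.2,-19.8])
print("stand",(arm.state()["tcp_pos"][:2]*1000-O)@np.c_[t,n])
E
```

```text
clock: 21.5
tcp_pos: [0.5944, -0.1183, 0.0129]
tool_rot: [0.045, 2.828, -0.009]
contact_force: [3.3, 1.6, 4.8]
opening: 0.0446
finger_force: 30.0
t 21.5 tcp [ 594.4 -118.3   12.9] eul [ 178.2   18.  -179.9] F [3.3 1.6 4.8] open 44.6 grip 30.0 q [-0.38  0.37  1.99  0.22  0.5  -2.09]
px [221 139] n 115 c [633.7  79.9] wh [42.2 23.3] ang 89.6 z 0.0398
px [254 140] n 119 c [631.2 -18.5] wh [42.5 23. ] ang 87.3 z 0.0394
px [288 141] n 92 c [ 627.3 -118.9] wh [45.7 25.2] ang 86.7 z 0.0399
stand [ -67.87039396 -100.7337725 ]
```

```bash
python3 -m pendant '[{"dx":0,"dy":0,"dz":0,"ax":0,"ay":0,"az":0,"claw":62},{"dx":0,"dy":0,"dz":0,"ax":0,"ay":0,"az":0,"claw":62},{"dx":0,"dy":0,"dz":0,"ax":0,"ay":0,"az":0,"claw":62},{"dx":12,"dy":0,"dz":-4,"ax":0,"ay":0,"az":0,"claw":62},{"dx":26,"dy":0,"dz":-9,"ax":0,"ay":0,"az":0,"claw":62},{"dx":40,"dy":0,"dz":-17,"ax":0,"ay":0,"az":0,"claw":62},{"dx":40,"dy":0,"dz":-17,"ax":0,"ay":-0.088,"az":0,"claw":16},{"dx":40,"dy":0,"dz":-17,"ax":0,"ay":-0.088,"az":0,"claw":16},{"dx":40,"dy":0,"dz":-17,"ax":0,"ay":-0.088,"az":0,"claw":16},{"dx":40,"dy":0,"dz":-17,"ax":0,"ay":-0.088,"az":0,"claw":16},{"dx":40,"dy":0,"dz":-17,"ax":0,"ay":-0.088,"az":0,"claw":16},{"dx":40,"dy":0,"dz":-17,"ax":0,"ay":-0.088,"az":0,"claw":16}]'; python3 - <<'E'
from h import *
st()
t=np.array([.9995,-.0314]);n=np.array([.0314,.9995]);O=np.array([665.2,-19.8])
print("stand",(arm.state()["tcp_pos"][:2]*1000-O)@np.c_[t,n]);plan(*(O-48*t-100*n),17,-1.8,23,False)
E
```

```text
clock: 22.75
tcp_pos: [0.5498, -0.1164, 0.0159]
tool_rot: [0.042, 2.744, -0.009]
contact_force: [0.5, -0.5, -0.5]
opening: 0.018
finger_force: 0.0
t 22.75 tcp [ 549.8 -116.4   15.9] eul [ 178.3   22.8 -180. ] F [ 0.5 -0.5 -0.5] open 18.0 grip 0.0 q [-0.44  0.3   2.15  0.45  0.36 -2.38]
stand [-112.30757624 -100.18807765]
d [-59.7   0.1  23.9] a [-0.    -0.004  0.001] tcp [ 614.1 -118.2   17. ] dist 64
```

```bash
python3 -m pendant '[{"dx":-8,"dy":0,"dz":3,"ax":0,"ay":0,"az":0,"claw":16},{"dx":-15,"dy":0,"dz":6,"ax":0,"ay":0,"az":0,"claw":16},{"dx":-22,"dy":0,"dz":9,"ax":0,"ay":0,"az":0,"claw":16},{"dx":-29,"dy":0,"dz":12,"ax":0,"ay":0,"az":0,"claw":16},{"dx":-36,"dy":0,"dz":14.7,"ax":0,"ay":0,"az":0,"claw":16},{"dx":-42,"dy":0,"dz":17,"ax":0,"ay":0,"az":0,"claw":16},{"dx":-48,"dy":0,"dz":19.5,"ax":0,"ay":0,"az":0,"claw":16},{"dx":-51,"dy":0,"dz":20.7,"ax":0,"ay":0,"az":0,"claw":16},{"dx":-53,"dy":0,"dz":21.5,"ax":0,"ay":0,"az":0,"claw":16},{"dx":-55,"dy":0,"dz":22.4,"ax":0,"ay":0,"az":0,"claw":16},{"dx":-57,"dy":0,"dz":23,"ax":0,"ay":0,"az":0,"claw":16},{"dx":-59,"dy":0,"dz":24,"ax":0,"ay":0,"az":0,"claw":16}]'; python3 - <<'E'
from h import *
st()
t=np.array([.9995,-.0314]);n=np.array([.0314,.9995]);O=np.array([665.2,-19.8])
print("stand",(arm.state()["tcp_pos"][:2]*1000-O)@np.c_[t,n])
E
```

```text
clock: 23.95
tcp_pos: [0.61, -0.1177, 0.0155]
tool_rot: [0.041, 2.749, -0.007]
contact_force: [-16.5, -4.0, 11.6]
opening: 0.0159
finger_force: 7.9
t 23.95 tcp [ 610.  -117.7   15.5] eul [178.3  22.5 180. ] F [-16.5  -4.   11.6] open 15.9 grip 7.9 q [-0.39  0.37  2.02  0.35  0.41 -2.23]
stand [-52.07776661 -99.59624291]
```

Contact came at the same depth as for the other two. I'll retreat and verify.

```bash
python3 -m pendant '[{"dx":18,"dy":0,"dz":-8,"ax":0,"ay":0,"az":0,"claw":16},{"dx":45,"dy":0,"dz":-19,"ax":0,"ay":0,"az":0,"claw":16},{"dx":60,"dy":0,"dz":-25,"ax":0,"ay":0,"az":0,"claw":16},{"dx":60,"dy":0,"dz":-25,"ax":0,"ay":0,"az":0,"claw":16},{"dx":40,"dy":0,"dz":-70,"ax":0,"ay":0,"az":0,"claw":16},{"dx":90,"dy":0,"dz":-150,"ax":0,"ay":0,"az":0,"claw":16},{"dx":90,"dy":0,"dz":-150,"ax":0,"ay":0,"az":0,"claw":16},{"dx":90,"dy":0,"dz":-150,"ax":0,"ay":0,"az":0,"claw":16},{"dx":90,"dy":0,"dz":-150,"ax":0,"ay":0,"az":0,"claw":16}]'; python3 - <<'E'
from h import *
st()
p,d=arm.grab_frame("scene");cv2.imwrite("pics/s3.png",cv2.resize(p[170:310,110:480,::-1],(800,303)))
P=cloud("scene",d)
t=np.array([.9995,-.0314]);n=np.array([.0314,.9995]);O=np.array([665.2,-19.8])
S=(P[...,:2]*1000-O)
for y in(100,0,-100):
    m=(abs(P[...,2]-.041)<.006)&(abs(S@n-y)<40)&(abs(S@t)<60)
    c,w,a=cv2.minAreaRect(P[m][:,:2].astype(np.float32)*1000);q=(P[m][:,:2]*1000-O)
    print(y,"n",m.sum(),"stand c",(np.array(c)-O)@np.c_[t,n],np.round(w,1),round(a,1),"x range",np.percentile(q@t,[1,99]),"y range",np.percentile(q@n,[1,99]),np.median(P[m][:,2]))
comps("scene",d,.07,.1,30,(P[...,1]>.3)&(P[...,0]>.3))
E
```

```text
clock: 24.85
tcp_pos: [0.4735, -0.1151, 0.1219]
tool_rot: [0.044, 2.74, -0.013]
contact_force: [0.9, 0.2, 0.0]
opening: 0.0158
finger_force: 0.0
t 24.85 tcp [ 473.5 -115.1  121.9] eul [ 178.2   23.  -179.8] F [0.9 0.2 0. ] open 15.8 grip 0.0 q [-0.53  0.03  2.14  0.31  0.64 -2.29]
100 n 462 stand c [ 0.28863165 97.88146555] [44.9 91.1] 88.3 x range [-44.43496715  44.95441677] y range [ 76.05742467 120.06168239] 0.041690121977530525
0 n 455 stand c [ 0.06230287 -0.30725907] [45.1 94.4] 87.9 x range [-45.36434479  45.76750605] y range [-22.23219624  22.0124882 ] 0.04150703003058365
-100 n 454 stand c [   0.76625546 -101.02155878] [46.1 91.7] 88.0 x range [-43.49212229  45.93984011] y range [-122.92512742  -78.340158  ] 0.041418844047281744
px [423 231] n 242 c [532.7 462. ] wh [47.9 47.8] ang 25.4 z 0.086
```

View pics/s3.png

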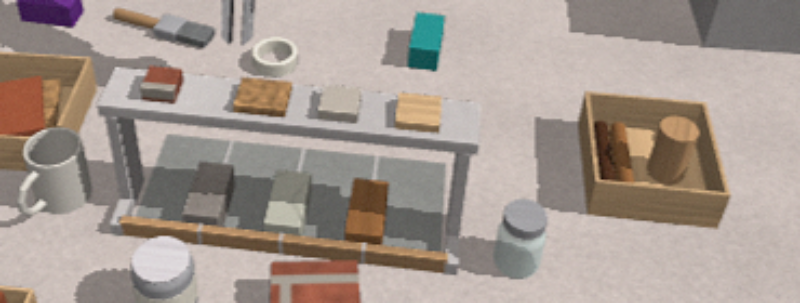

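The picture shows the three blocks at (210,195), (288,200) and (367,210), square against the stop on the lines and within about 2 mm. The column stands in the round bin at (673,150), and the gripper is clear of everything.

```bash
python3 -c "
from bench import arm
print(arm.job_done())"
```

```text
the job is handed in; nothing more can be done
None
```

The job is handed in: the last picture before hand-in put all three blocks within about 2 mm of their places, square against the stop, and the column standing in the round-rod bin; the verdict was not returned.

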